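# Move the phones from the intake rack to the charging rack, in reverse order

### The job

Move the four phones from their cradles on the intake rack into the blue charging rack, one upright in each pocket, so that they stand in the reverse order: the phone that was leftmost on the intake rack becomes the rightmost in the charging rack, and so on. Lower each phone to the bottom of its pocket and let go, without dropping it.

Things in the scene. Friction and masses are not known exactly. Their poses are not given: they have to be found in the camera images.
- phone_red: Loose phone in a red case, upright on its bottom end: 24 mm thick (its x), 52 mm wide (its y), 105 mm tall, about 140 g. Origin: centre of its underside; screen on its -x face, camera on +x, black patch on its top end. It starts in the cradle of its own colour.
- phone_yellow: Loose phone in a yellow case, upright on its bottom end: 24 mm thick (its x), 52 mm wide (its y), 105 mm tall, about 140 g. Origin: centre of its underside; screen on its -x face, camera on +x, black patch on its top end. It starts in the cradle of its own colour.
- phone_green: Loose phone in a green case, upright on its bottom end: 24 mm thick (its x), 52 mm wide (its y), 105 mm tall, about 140 g. Origin: centre of its underside; screen on its -x face, camera on +x, black patch on its top end. It starts in the cradle of its own colour.
- phone_white: Loose phone in a white case, upright on its bottom end: 24 mm thick (its x), 52 mm wide (its y), 105 mm tall, about 140 g. Origin: centre of its underside; screen on its -x face, camera on +x, black patch on its top end. It starts in the cradle of its own colour.
- cradle_red: Fixed grey cradle with red tags on its long walls, one of four in a row, 75 mm apart, in any order, on the aluminium intake rack: 44 (x) x 68 mm (y), 34 mm high; pocket 32 x 60 mm, floor 8 mm above the origin. Origin: centre of its underside, 10 mm above the bench; +y runs along the row to the robot's left. It shows where its phone started.
- cradle_yellow: Fixed grey cradle with yellow tags on its long walls, one of four in a row, 75 mm apart, in any order, on the aluminium intake rack: 44 (x) x 68 mm (y), 34 mm high; pocket 32 x 60 mm, floor 8 mm above the origin. Origin: centre of its underside, 10 mm above the bench; +y runs along the row to the robot's left. It shows where its phone started.
- cradle_green: Fixed grey cradle with green tags on its long walls, one of four in a row, 75 mm apart, in any order, on the aluminium intake rack: 44 (x) x 68 mm (y), 34 mm high; pocket 32 x 60 mm, floor 8 mm above the origin. Origin: centre of its underside, 10 mm above the bench; +y runs along the row to the robot's left. It shows where its phone started.
- cradle_white: Fixed grey cradle with white tags on its long walls, one of four in a row, 75 mm apart, in any order, on the aluminium intake rack: 44 (x) x 68 mm (y), 34 mm high; pocket 32 x 60 mm, floor 8 mm above the origin. Origin: centre of its underside, 10 mm above the bench; +y runs along the row to the robot's left. It shows where its phone started.
- charge_rack: Fixed blue rack, 59 (x) x 306 mm (y), left or right of the intake rack. Origin: centre of its underside, on the bench; +y runs along the row to the robot's left. Four pockets, centres at y = +112.5, +37.5, -37.5, -112.5 mm, x = 0; each 38 (x) x 70 mm (y) inside, black floor 8 mm and wall tops 45 mm above the origin. Both racks are turned by up to 0.3 rad.
- intake_base: Fixed aluminium base plate of the intake rack, 74 (x) x 310 mm (y), 10 mm thick, carrying the four cradles at x = 0, y = +112.5, +37.5, -37.5, -112.5 mm. Origin: centre of its underside, on the bench; +y runs along the row to the robot's left.
Mind the look-alikes: they are no part of the job. Leave any orange look-alike of the phone_red alone.

How it is judged:
At the end, for the whole second after the job is handed in: Each pocket of the charging rack holds one phone, upright (within 0.12 rad), on its floor (underside 3 to 16 mm up), within 14 mm (x) and 15 mm (y) of the pocket's centre, in the reverse of the left-to-right order of their cradles; all released and at rest (z of phone_red in the frame of charge_rack between 0.003 and 0.016 m and x of phone_red in the frame of charge_rack between -0.014 and 0.014 m and ((y of cradle_red in the frame of intake_base between 0.0975 and 0.1275 m and y of phone_red in the frame of charge_rack between -0.1275 and -0.0975 m) or (y of cradle_red in the frame of intake_base between 0.0225 and 0.0525 m and y of phone_red in the frame of charge_rack between -0.0525 and -0.0225 m) or (y of cradle_red in the frame of intake_base between -0.0525 and -0.0225 m and y of phone_red in the frame of charge_rack between 0.0225 and 0.0525 m) or (y of cradle_red in the frame of intake_base between -0.1275 and -0.0975 m and y of phone_red in the frame of charge_rack between 0.0975 and 0.1275 m)) and angle between each of phone_red, phone_yellow, phone_green, phone_white's own z axis and vertical below 0.12 rad and linear speed of each of phone_red, phone_yellow, phone_green, phone_white below 0.02 m/s and angular speed of each of phone_red, phone_yellow, phone_green, phone_white below 0.4 rad/s and contact force between each of phone_red, phone_yellow, phone_green, phone_white and the fingers below 0.3 N and z of phone_yellow in the frame of charge_rack between 0.003 and 0.016 m and x of phone_yellow in the frame of charge_rack between -0.014 and 0.014 m and ((y of cradle_yellow in the frame of intake_base between 0.0975 and 0.1275 m and y of phone_yellow in the frame of charge_rack between -0.1275 and -0.0975 m) or (y of cradle_yellow in the frame of intake_base between 0.0225 and 0.0525 m and y of phone_yellow in the frame of charge_rack between -0.0525 and -0.0225 m) or (y of cradle_yellow in the frame of intake_base between -0.0525 and -0.0225 m and y of phone_yellow in the frame of charge_rack between 0.0225 and 0.0525 m) or (y of cradle_yellow in the frame of intake_base between -0.1275 and -0.0975 m and y of phone_yellow in the frame of charge_rack between 0.0975 and 0.1275 m)) and z of phone_green in the frame of charge_rack between 0.003 and 0.016 m and x of phone_green in the frame of charge_rack between -0.014 and 0.014 m and ((y of cradle_green in the frame of intake_base between 0.0975 and 0.1275 m and y of phone_green in the frame of charge_rack between -0.1275 and -0.0975 m) or (y of cradle_green in the frame of intake_base between 0.0225 and 0.0525 m and y of phone_green in the frame of charge_rack between -0.0525 and -0.0225 m) or (y of cradle_green in the frame of intake_base between -0.0525 and -0.0225 m and y of phone_green in the frame of charge_rack between 0.0225 and 0.0525 m) or (y of cradle_green in the frame of intake_base between -0.1275 and -0.0975 m and y of phone_green in the frame of charge_rack between 0.0975 and 0.1275 m)) and z of phone_white in the frame of charge_rack between 0.003 and 0.016 m and x of phone_white in the frame of charge_rack between -0.014 and 0.014 m and ((y of cradle_white in the frame of intake_base between 0.0975 and 0.1275 m and y of phone_white in the frame of charge_rack between -0.1275 and -0.0975 m) or (y of cradle_white in the frame of intake_base between 0.0225 and 0.0525 m and y of phone_white in the frame of charge_rack between -0.0525 and -0.0225 m) or (y of cradle_white in the frame of intake_base between -0.0525 and -0.0225 m and y of phone_white in the frame of charge_rack between 0.0225 and 0.0525 m) or (y of cradle_white in the frame of intake_base between -0.1275 and -0.0975 m and y of phone_white in the frame of charge_rack between 0.0975 and 0.1275 m))); the robot touches nothing.
It fails at once if the red phone is dropped (falls free of the fingers faster than 0.8 m/s, a fall of over 30 mm) (linear speed of phone_red above 0.8 m/s and contact force between phone_red and the fingers below 0.1 N).
It fails at once if the yellow phone is dropped (falls free of the fingers faster than 0.8 m/s, a fall of over 30 mm) (linear speed of phone_yellow above 0.8 m/s and contact force between phone_yellow and the fingers below 0.1 N).
It fails at once if the green phone is dropped (falls free of the fingers faster than 0.8 m/s, a fall of over 30 mm) (linear speed of phone_green above 0.8 m/s and contact force between phone_green and the fingers below 0.1 N).
It fails at once if the white phone is dropped (falls free of the fingers faster than 0.8 m/s, a fall of over 30 mm) (linear speed of phone_white above 0.8 m/s and contact force between phone_white and the fingers below 0.1 N).
It also fails if it takes over 112 s, if anything falls off the work surface, if the arm or the gripper's body presses on something with over 40 N, if the wrist force passes 120 N, or if a joint passes its speed limit or range.

### The arm

A 6-joint arm with a two-finger parallel gripper is mounted at the origin on the work surface. World frame = base frame: x ahead of the robot, y to its left, z up, the work surface at z = 0. Lengths are in m, angles in rad, forces in N, time in s.
With the tool pointing down it reaches from about 0.35 to 0.775 m from the base axis. Payload 5.5 kg.
Tool frame: the origin (TCP) lies between the finger pads; the fingertips stand 19 mm ahead of it and the grasp point (between the pads) is the TCP; z points along the fingers, y is the line along which they close (so a half turn about z gives the same grasp; the last joint's range is limited). The gripper opens to 85 mm and grips with 20 to 120 N. Pads are 22 mm wide; open, the fingers measure 114 mm over their backs; the gripper's body (76 mm by 85 mm) begins 54 mm behind the grasp point. The pads swing forward as they close: fully open they stand 13 mm farther back than shut.
Start: joints at [1.014, 0.313, 0.046, 1.304, 0, 1.431], TCP at [0.233, 0.526, 0.25] pointing down, gripper open.
Joint ranges: [-2.76, 2.76], [-0.86, 1.69], [-1.03, 1.26], [-2.2, 2.34], [-1.47, 1.5], [-3.14, 3.14]. Speed limits (rad/s): [2.57, 2.57, 3.14, 3.14, 3.14, 3.14].

### API

Orientations are given as a unit quaternion [w, x, y, z].
In Python, from workcell import env gives the robot as it stands.
- The arm moves only by the tool carry_out, never from a script. Its argument "increments" is a list that holds one entry, the list of rows, each a list of 6 numbers: the shift along the tool's x, y, z each as a share of 50 cm, from -1 to 1, then the turn, a rotation vector about the tool's x, y, z each as a share of 2 pi rad, from -1 to 1. In form: [[[x, y, z, ax, ay, az], ...]]. A call has 1 to 5 rows; each row is the pose to reach, as a shift and turn from the pose commanded when the call began, along the tool's axes at that moment, turning the shorter way round; what a row does not reach only later rows make up. A row lasts 1/8 s, in which the tool goes at most 62.5 mm and 10.7 degrees, less where a joint would pass 70% of its speed; a pose out of reach is approached as far as the arm can. A call with a number of a shift or a turn outside -1 to 1 is refused whole. A call with a gripper value outside its range is refused whole. "jaw" is the closure, from 0 (fully open) to 1 (shut), set as the call begins (left out, the last holds). The fingers move at their own pace and stop on an object; "squeeze" is the grip in N (left out, the last holds). Time passes only in rows, so rows that repeat a pose let the fingers close. It gives the time, the measured TCP pose, the force, the opening and the grip force at its end, in the units of the state.
- env.get_state(): the state, without advancing time (a new reading comes with each control period).
- env.read_camera(name): name is "scene" or "top" or "wrist"; returns a dict with "frame" (480x640x3 uint8, blue, green, red), "z_map" (480x640 float32, m along the optical axis (not along the pixel's ray), 0 where there is no reading), "intrinsics" (3x3 intrinsics, pixels), "R" (3x3) and "t" (3): a world point X has camera coordinates R X + t; the wrist camera has in their place "T_tool_cam" (4x4, takes a point from camera to tool coordinates, whose origin is the TCP and whose axes are the flange's). Camera axes: x right, y down, z forward; pixel columns grow to the right and rows downward; lengths in m; the calibration is good to about 2 mm. A picture is of the moment at which its call begins: read the wrist's pose just before it.
- env.hand_in(): hands the job in; it is judged then, once.
Trained networks look in the newest picture that a camera, given by its name, has taken for a name from the list of things; names that differ only in an ending like _2 or _b are one class to them, and where a whole thing is asked for, a point or a joint stands for the part that bears it (a point fixed in the world has none). Each returns a list of dicts, best first, with "score" (0 to 1); they miss things now and then, are a little off and sometimes report something else, mostly with a low value. They report only what shows in the picture. A call takes as long as a camera call. They do not tell look-alikes from the thing itself.
- env.find_in(camera, name): "position" ([x, y, z] in m, in world coordinates, good to about 4 mm: the middle of the surface that is visible of it).
The state is a dict: "clock": time; "joint_pos": joint angles; "qvel": joint speeds; "tau": joint torques, N m; "tcp_pos": TCP position; "orientation": TCP orientation; "wrist_force": force on the tool from outside, world axes, zero at the start; "ft_torque": the same for the moment, N m; "finger_gap": finger opening in m; "grip_force": force on a finger pad.
Only numpy, scipy, OpenCV 4.12 (cv2) and the standard library are available. Lean on these libraries where they do the work, as an engineer would, in place of code of your own. Each camera call takes 0.05 s, during which the arm holds its last target. There are 200 camera calls.

## Working session

There is one attempt and no reset: what is moved stays moved. The work goes in short steps, Python scripts to look and compute and a tool call to move; the robot and the scene stay as the last step left them, time stands still between calls to the robot, and variables do not carry over. Pictures are saved under pics/ and viewed, at most 14 in all, crops included, and the job is handed in when it is done.

Besides the shell and the picture viewer there is one more tool, called after ">>>" by a JSON object that holds its "method" and its "body", one argument or row to a line. carry_out: Moves the arm, as the interface text tells. Its arguments: {"type":"object","properties":{"increments":{"type":"array","items":{"type":"array","items":{"type":"array","items":{"type":"number","minimum":-1,"maximum":1}}}},"jaw":{"type":"number"},"squeeze":{"type":"number"}},"required":["increments"]}

```bash
mkdir -p pics; ls; cat > h.py <<'E'
import numpy as np, cv2
from workcell import env
from scipy.spatial.transform import Rotation as Ro
def pts(c):
    K=c["intrinsics"];z=c["z_map"];v,u=np.mgrid[0:480,0:640]
    P=np.stack([(u-K[0,2])/K[0,0]*z,(v-K[1,2])/K[1,1]*z,z],-1)
    return (P-c["t"])@c["R"]   # R^T (P-t)
def pix(c,X):
    p=c["intrinsics"]@(c["R"]@np.array(X)+c["t"]); return (p[:2]/p[2]).round(0)
E
python3 - <<'E'
from h import *
s=env.get_state();print({k:np.round(v,3) for k,v in s.items()})
for n in["top","scene"]:
    c=env.read_camera(n);cv2.imwrite(f"pics/{n}0.png",c["frame"]);np.savez(f"{n}0.npz",**c)
    for k in["phone_red","phone_yellow","phone_green","phone_white","cradle_red","cradle_yellow","cradle_green","cradle_white","charge_rack","intake_base"]:
        print(n,k,[(np.round(d["position"],3).tolist(),round(d["score"],2),pix(c,d["position"]).tolist()) for d in env.find_in(n,k)[:3]])
E
```

```text
pics
{'clock': np.float64(0.0), 'joint_pos': array([ 1.014,  0.314,  0.045,  1.304, -0.   ,  1.431]), 'qvel': array([-0.   ,  0.002,  0.002, -0.   , -0.001, -0.001]), 'tau': array([-1.0000e-03, -4.8063e+01,  2.9853e+01,  1.9000e-02,  0.0000e+00,
       -0.0000e+00]), 'tcp_pos': array([0.233, 0.525, 0.249]), 'orientation': array([-0.   ,  0.207,  0.978, -0.001]), 'wrist_force': array([-0.234, -0.251, -0.387]), 'ft_torque': array([-0.011,  0.04 , -0.003]), 'grip_force': np.float64(0.0), 'finger_gap': np.float64(0.085)}
top phone_red [([0.529, -0.072, 0.121], 0.84, [370.0, 260.0]), ([0.634, -0.06, 0.102], 0.7, [361.0, 200.0])]
top phone_yellow []
top phone_green [([0.506, -0.289, 0.124], 0.78, [500.0, 270.0])]
top phone_white [([0.518, -0.215, 0.123], 0.91, [456.0, 264.0])]
top cradle_red [([0.518, -0.066, 0.04], 0.97, [364.0, 267.0]), ([0.518, -0.138, 0.045], 0.26, [403.0, 266.0])]
top cradle_yellow [([0.517, -0.14, 0.042], 0.83, [404.0, 267.0])]
top cradle_green [([0.498, -0.295, 0.044], 0.85, [489.0, 275.0]), ([0.532, -0.072, 0.125], 0.67, [370.0, 258.0])]
top cradle_white [([0.504, 
[... 413 characters left out ...]
0.52, -0.288, 0.089], 0.71, [156.0, 179.0])]
scene phone_white [([0.526, -0.216, 0.09], 0.86, [195.0, 185.0]), ([0.548, -0.199, 0.01], 0.48, [204.0, 234.0])]
scene cradle_red [([0.55, -0.042, 0.032], 0.63, [294.0, 236.0])]
scene cradle_yellow [([0.546, -0.148, 0.032], 0.72, [233.0, 226.0])]
scene cradle_green [([0.536, -0.294, 0.032], 0.8, [154.0, 212.0]), ([0.533, -0.146, 0.086], 0.2, [234.0, 194.0])]
scene cradle_white [([0.54, -0.219, 0.032], 0.62, [194.0, 219.0]), ([0.519, -0.291, 0.085], 0.41, [155.0, 180.0])]
scene charge_rack [([0.53, 0.209, 0.033], 0.61, [453.0, 251.0])]
scene intake_base [([0.549, -0.201, 0.007], 0.72, [203.0, 236.0]), ([0.543, -0.147, 0.035], 0.48, [234.0, 224.0])]
```

View pics/top0.png

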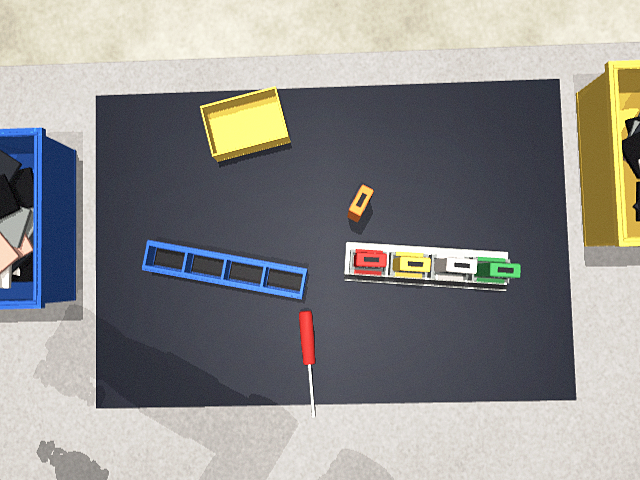

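View pics/scene0.png

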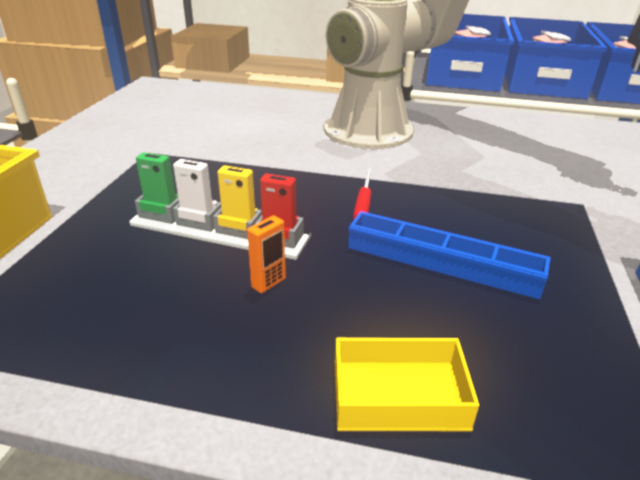

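```bash
python3 - <<'E'
from h import *
for n in["top","scene"]:
    c=np.load(f"{n}0.npz");P=pts(c);f=c["frame"];h=cv2.cvtColor(f,cv2.COLOR_BGR2HSV)
    print(n,"cam at",np.round(-c["R"].T@c["t"],2))
    ok=(c["z_map"]>0)&(P[...,0]>.35)&(P[...,0]<.75)&(abs(P[...,1])<.5)
    # tops of tall things
    m=(ok&(P[...,2]>.113)&(P[...,2]<.132)&(P[...,1]<0.03)).astype(np.uint8)
    k,L,S,_=cv2.connectedComponentsWithStats(m)
    for i in range(1,k):
        if S[i,4]>40:
            q=P[L==i];r=cv2.minAreaRect((q[:,:2]*1000).astype(np.float32));print(S[i],np.round(q[:,2].mean(),4),"std",q[:,2].std().round(4),np.round(r[0],1),np.round(r[1],1),round(r[2],1))
    # blue rack top
    b=ok&(h[...,0]>95)&(h[...,0]<130)&(h[...,1]>100)&(P[...,1]>0)
    q=P[b&(P[...,2]>.036)&(P[...,2]<.055)];r=cv2.minAreaRect((q[:,:2]*1000).astype(np.float32));print("rack",len(q),np.median(q[:,2]),np.round(r[0],1),np.round(r[1],1),r[2])
    q=P[ok&(P[...,2]>.038)&(P[...,2]<.05)&(P[...,1]<0.02)&(P[...,0]<.6)]
    r=cv2.minAreaRect((q[:,:2]*1000).astype(np.float32));print("cradles",len(q),np.median(q[:,2]),np.round(r[0],1),np.round(r[1],1),r[2])
E
```

```text
top cam at [ 0.51 -0.01  0.96]
[ 608  122   22  125 1483] 0.1272 std 0.0038 [ 645.  -489.8] [209.1  18.9] 0.4
[356 252  31  16 436] 0.1236 std 0.0019 [530.2 -73.3] [51.6 24.9] 85.9
[399 256  32  16 452] 0.1236 std 0.0023 [ 521.  -146.5] [52.4 25.6] 87.4
[445 257  33  17 451] 0.1234 std 0.0022 [ 515.9 -224.3] [52.  24.9] 81.6
[487 262  34  17 467] 0.1234 std 0.0024 [ 506.3 -296.5] [52.4 25.5] 84.7
rack 2587 0.04498798669304941 [606.1 271.3] [462.8 278.2] 88.82714080810547
cradles 1431 0.04512733140846105 [ 526.6 -268.3] [ 98.4 461.5] 6.002377033233643
scene cam at [1.22 0.14 0.5 ]
[  0 149  40  33 537] 0.1246 std 0.0043 [ 587.6 -487.6] [94.3 19. ] 3.3
[136 153  34  15 355] 0.1204 std 0.0034 [ 509.4 -295. ] [53.8 27.6] 83.4
[174 160  34  16 369] 0.1205 std 0.0033 [ 519.5 -223.5] [52.7 26.9] 80.5
[218 166  35  17 398] 0.1205 std 0.0034 [ 524.8 -145.9] [52.8 26.5] 84.5
[260 174  36  17 407] 0.1207 std 0.0033 [533.6 -71.8] [51.5 26.7] 85.9
rack 3154 0.04340074839899059 [524.5 196.6] [306.4  61.8] 78.17840576171875
cradles 1699 0.04372162817051156 [ 532.9 -266. ] [ 91.2 460.4] 5.4085164070129395
```

Both views show the phones, left to right, as red (370,260), yellow (413,264), white (460,265) and green (504,270). The empty blue rack is at (225,270).

Things that could be mistaken for the red phone: red phone at top (370,260), which stands in the red-tagged cradle; orange look-alike at (361,202), which stands free; red screwdriver at (307,338). I choose (370,260). A wrist close-up follows to check that choice.

```bash
cat >> h.py <<'E'
def yawq(yaw): # tool down, tool y along (cos yaw, sin yaw)
    y=np.array([np.cos(yaw),np.sin(yaw),0]);z=np.array([0,0,-1.]);return np.stack([np.cross(y,z),y,z],1)
def inc(p0,R0,p,R):
    return np.round(np.r_[R0.T@(np.array(p)-p0)/.5,Ro.from_matrix(R0.T@R).as_rotvec()/(2*np.pi)],4)
def now():
    s=env.get_state();q=s["orientation"];return s["tcp_pos"],Ro.from_quat([q[1],q[2],q[3],q[0]]).as_matrix()
def wpts(c,p,R):
    K=c["intrinsics"];z=c["z_map"];v,u=np.mgrid[0:480,0:640]
    P=np.stack([(u-K[0,2])/K[0,0]*z,(v-K[1,2])/K[1,1]*z,z],-1);T=c["T_tool_cam"]
    return (P@T[:3,:3].T+T[:3,3])@R.T+p
E
python3 - <<'E'
from h import *
c=np.load("top0.npz");P=pts(c);h=cv2.cvtColor(c["frame"],cv2.COLOR_BGR2HSV)
b=(h[...,0]>95)&(h[...,0]<130)&(h[...,1]>120)&(P[...,1]>0)&(P[...,1]<.4)&(P[...,2]>.036)&(P[...,2]<.055)
r=cv2.minAreaRect((P[b][:,:2]*1000).astype(np.float32));print(r)
p,R=now();print(inc(p,R,[.48,-.17,.32],yawq(-.107)))
E
```

```text
((521.436767578125, 196.29293823242188), (306.4894104003906, 57.21895217895508), 78.22200012207031)
[-1.0155 -1.0723 -0.1394  0.     -0.      0.2007]
```

>>> {"method": "carry_out", "body": {
  "increments": [
    [[-0.08,-0.08,-0.03,0,0,0.02],[-0.16,-0.16,-0.06,0,0,0.04],[-0.24,-0.24,-0.09,0,0,0.06],[-0.32,-0.32,-0.12,0,0,0.08],[-0.4,-0.4,-0.14,0,0,0.1]]
  ]
}}

```text
clock: 1.72
tcp_pos: [0.3353, 0.2605, 0.3213]
orientation: [0.001, 0.501, 0.866, 0.001]
wrist_force: [0.6, 0.1, 0.5]
finger_gap: 0.0854
grip_force: 0.0
```

```bash
python3 - <<'E'
from h import *
p,R=now();print(p,env.get_state()["joint_pos"].round(2),inc(p,R,[.48,-.17,.32],yawq(-.107)))
E
```

```text
[0.33526016 0.26046549 0.32125767] [ 0.47  0.01 -0.15  1.41 -0.    1.52] [-8.906e-01 -1.784e-01  2.300e-03  3.000e-04 -1.000e-04  1.001e-01]
```

>>> {"method": "carry_out", "body": {
  "increments": [
    [[-0.11,-0.02,0,0,0,0.012],[-0.22,-0.04,0,0,0,0.025],[-0.33,-0.06,0,0,0,0.037],[-0.44,-0.08,0,0,0,0.05],[-0.55,-0.11,0.0,0,0,0.065]]
  ]
}}

```text
clock: 2.35
tcp_pos: [0.4256, -0.0054, 0.3205]
orientation: [0.0, 0.666, 0.746, 0.0]
wrist_force: [0.9, -0.1, 0.5]
finger_gap: 0.0853
grip_force: 0.0
```

```bash
python3 - <<'E'
from h import *
p,R=now();print(p,env.get_state()["joint_pos"].round(2),inc(p,R,[.48,-.17,.32],yawq(-.107)))
E
```

```text
[ 0.42563029 -0.00537207  0.32053392] [-0.2   0.01 -0.15  1.41  0.    1.25] [-3.395e-01  7.050e-02  1.200e-03  2.000e-04 -0.000e+00  3.520e-02]
```

>>> {"method": "carry_out", "body": {
  "increments": [
    [[-0.11,0.02,0,0,0,0.012],[-0.22,0.045,0,0,0,0.025],[-0.34,0.07,0,0,0,0.035],[-0.34,0.07,0,0,0,0.035],[-0.34,0.07,0,0,0,0.035]]
  ]
}}

```text
clock: 2.98
tcp_pos: [0.4794, -0.1682, 0.32]
orientation: [-0.001, 0.743, 0.67, -0.0]
wrist_force: [-0.9, 0.2, -0.3]
finger_gap: 0.086
grip_force: 0.0
```

```bash
python3 - <<'E'
from h import *
p,R=now();c=env.read_camera("wrist");cv2.imwrite("pics/w1.png",c["frame"]);np.savez("w1.npz",p=p,Rt=R,**c)
P=wpts(c,p,R);print(p,c["T_tool_cam"].round(3).tolist())
ok=(c["z_map"]>0)
m=(ok&(P[...,2]>.11)&(P[...,2]<.135)).astype(np.uint8)
k,L,S,_=cv2.connectedComponentsWithStats(m)
for i in range(1,k):
    if S[i,4]>100:
        q=P[L==i];r=cv2.minAreaRect((q[:,:2]*1000).astype(np.float32));print(S[i],np.round(q[:,2].mean(),4),q[:,2].std().round(4),np.round(r[0],1),np.round(r[1],1),round(r[2],1))
E
```

```text
[ 0.479412   -0.16818095  0.31999188] [[-0.0, -0.952, -0.306, 0.078], [1.0, -0.0, -0.0, -0.001], [0.0, -0.306, 0.952, -0.123], [0.0, 0.0, 0.0, 1.0]]
[ 359   27   36   78 2621] 0.1224 0.0023 [530.4 -74. ] [52.2 25. ] 86.2
[ 354  133   34   68 2120] 0.1223 0.0023 [ 521.4 -147.3] [51.7 25.5] 83.9
[ 355  228   34   61 1805] 0.1218 0.0029 [ 516.5 -224.9] [51.6 25.2] 83.4
[ 352  305   29   57 1568] 0.1216 0.0031 [ 507.1 -297. ] [52.4 24.4] 85.5
[536 475  34   5 114] 0.1177 0.0017 [ 684.5 -486.1] [ 7.2 31.4] 88.6
```

View pics/w1.png

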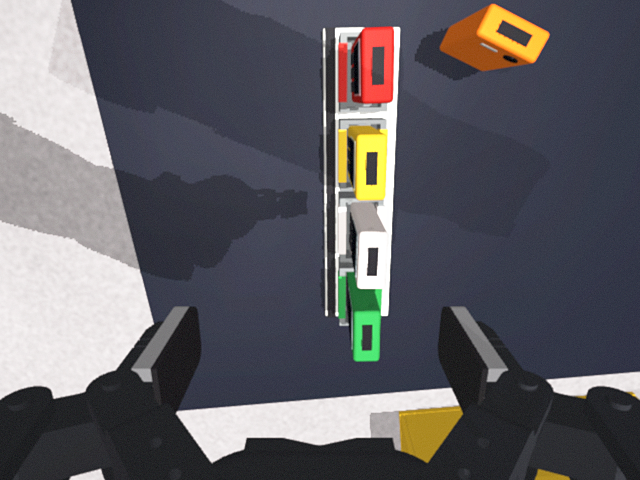

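The wrist view confirms the choice. Red is at (375,65), upright in the red-tagged cradle. Yellow (370,160), white (370,245) and green (366,330) follow in line, and the orange look-alike (495,40) stands off the rack.

```bash
cat > go.py <<'E'
import sys
from h import *
a=list(map(float,sys.argv[1:])) # x y z yaw
p,R=now();s=env.get_state();v=inc(p,R,a[:3],yawq(a[3]));print(p.round(4),"t",s["clock"],"gap",s["finger_gap"],"F",s["wrist_force"].round(1),"inc",v.tolist(),"rows>=",np.linalg.norm(v[:3])*8,abs(v[5])*34)
E
python3 go.py .5305 -.0737 .2 -.1;python3 - <<'E'
from h import *
d=-.2057
for y in(.1125,.0375,-.0375,-.1125):print((np.array([.522,.1964])+y*np.array([-np.sin(d),np.cos(d)])).round(4))
E
```

```text
[ 0.4794 -0.1675  0.3203] t 3.025 gap 0.08566017418527085 F [-0.3  1.   0.8] inc [0.1969, 0.0827, 0.2406, -0.0001, -0.0001, -0.0003] rows>= 2.5736792030087976 0.010199999999999999
[0.545  0.3065]
[0.5297 0.2331]
[0.5143 0.1597]
[0.499  0.0863]
```

>>> {"method": "carry_out", "body": {
  "increments": [
    [[0.06,0.03,0.06,0,0,0],[0.13,0.055,0.12,0,0,0],[0.195,0.083,0.18,0,0,0],[0.195,0.083,0.24,0,0,0],[0.195,0.083,0.24,0,0,0]]
  ],
  "jaw": 0.35,
  "squeeze": 50
}}

```text
clock: 3.65
tcp_pos: [0.529, -0.073, 0.1986]
orientation: [-0.002, 0.741, 0.671, -0.001]
wrist_force: [-0.4, -0.6, 0.8]
finger_gap: 0.0553
grip_force: 0.0
```

```bash
python3 go.py .5305 -.0737 .095 -.1
```

```text
[ 0.529  -0.073   0.1986] t 3.65 gap 0.05531542615224868 F [-0.4 -0.6  0.8] inc [-0.0012, 0.004, 0.2073, -0.0007, -0.0002, 0.0001] rows>= 1.6587364829893867 0.0034000000000000002
```

>>> {"method": "carry_out", "body": {
  "increments": [
    [[0,0.002,0.05,0,0,0],[0,0.003,0.1,0,0,0],[0,0.003,0.15,0,0,0],[0,0.003,0.205,0,0,0],[0,0.003,0.205,0,0,0]]
  ]
}}

```text
clock: 4.28
tcp_pos: [0.5315, -0.0752, 0.0978]
orientation: [-0.001, 0.742, 0.67, -0.0]
wrist_force: [0.3, 0.4, 0.9]
finger_gap: 0.0556
grip_force: 0.0
```

>>> {"method": "carry_out", "body": {
  "increments": [
    [[0,0,0,0,0,0],[0,0,0,0,0,0],[0,0,0,0,0,0],[0,0,0,0,0,0],[0,0,0,0,0,0]]
  ],
  "jaw": 1
}}

```text
clock: 4.9
tcp_pos: [0.5335, -0.0759, 0.0995]
orientation: [0.001, 0.742, 0.67, 0.001]
wrist_force: [-1.8, 0.1, 7.0]
finger_gap: 0.0235
grip_force: 54.6
```

>>> {"method": "carry_out", "body": {
  "increments": [
    [[0,0,-0.06,0,0,0],[0,0,-0.13,0,0,0],[0,0,-0.2,0,0,0],[0,0,-0.26,0,0,0],[0,0,-0.26,0,0,0]]
  ]
}}

```text
clock: 5.52
tcp_pos: [0.5341, -0.0761, 0.2306]
orientation: [0.002, 0.742, 0.67, 0.001]
wrist_force: [0.5, 0.5, -1.3]
finger_gap: 0.0235
grip_force: 53.9
```

```bash
python3 go.py .499 .0863 .22 -.2057
```

```text
[ 0.5341 -0.0761  0.2306] t 5.525 gap 0.02347485718247972 F [ 0.5  0.5 -1.3] inc [0.316, -0.1033, 0.0202, 0.0009, 0.0001, 0.0164] rows>= 2.664551654594071 0.5576000000000001
```

>>> {"method": "carry_out", "body": {
  "increments": [
    [[0.08,-0.025,0,0,0,0.004],[0.16,-0.05,0,0,0,0.008],[0.24,-0.08,0,0,0,0.012],[0.316,-0.103,0.02,0.001,0,0.0164],[0.316,-0.103,0.02,0.001,0,0.0164]]
  ]
}}

```text
clock: 6.15
tcp_pos: [0.4955, 0.0889, 0.2157]
orientation: [-0.004, 0.775, 0.632, -0.003]
wrist_force: [-0.3, -0.3, -1.7]
finger_gap: 0.0237
grip_force: 53.6
```

```bash
python3 - <<'E'
from h import *
p,R=now();c=env.read_camera("wrist");cv2.imwrite("pics/w2.png",c["frame"]);P=wpts(c,p,R)
h=cv2.cvtColor(c["frame"],cv2.COLOR_BGR2HSV)
b=(h[...,0]>95)&(h[...,0]<130)&(h[...,1]>120)&(P[...,2]>.036)&(P[...,2]<.055)&(c["z_map"]>0)
r=cv2.minAreaRect((P[b][:,:2]*1000).astype(np.float32));print(b.sum(),r,np.median(P[b][:,2]))
m=(h[...,0]<8)&(h[...,1]>150)&(c["z_map"]>0)&(c["z_map"]<.25);print("phone z",P[m][:,2].min(),P[m][:,2].max(),np.median(P[m],0))
E
python3 go.py .499 .0863 .088 -.2057
```

```text
7754 ((541.3035278320312, 71.18702697753906), (125.04811096191406, 321.48272705078125), 20.072120666503906) 0.044430886998060165
phone z 0.13675104787531076 0.2705109908310725 [0.49788943 0.10930919 0.23824475]
[0.4963 0.0877 0.2163] t 6.2 gap 0.02329814401797133 F [-0.6 -0.6 -0.2] inc [-0.0014, 0.0081, 0.2565, -0.0014, 0.0002, 0.0004] rows>= 2.0530534527868483 0.013600000000000001
```

View pics/w2.png

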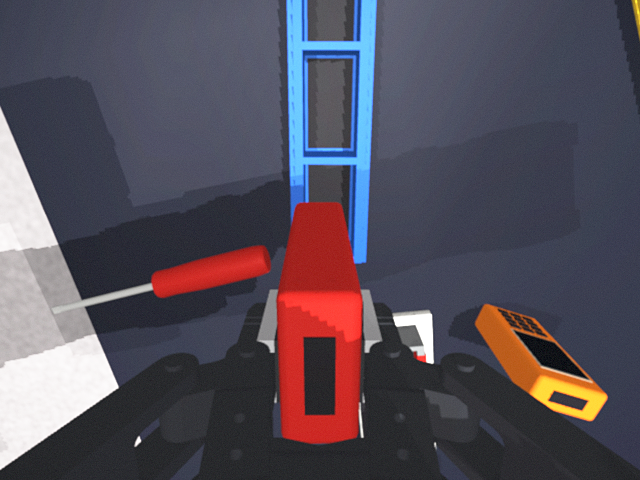

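Red is held squarely. The rack's near pocket (335,200) is ahead, slightly right of the tool's midline. I'll check the rack pose against this view before lowering.

```bash
cat > rackchk.py <<'E'
from h import *
p,R=now();c=env.read_camera("wrist");P=wpts(c,p,R);h=cv2.cvtColor(c["frame"],cv2.COLOR_BGR2HSV)
d=-.2057;o=np.array([.522,.1964]);A=np.array([[np.cos(d),np.sin(d)],[-np.sin(d),np.cos(d)]])
L=(P[...,:2]-o)@A.T*1000
b=(h[...,0]>95)&(h[...,0]<130)&(h[...,1]>120)&(P[...,2]>.04)&(P[...,2]<.05)&(c["z_map"]>0)&(abs(L[...,0])<45)&(abs(L[...,1])<170)
q=L[b];print(len(q))
for y0 in range(-150,150,30):
    s=q[(q[:,1]>y0)&(q[:,1]<y0+30)]
    if len(s)>100:print(y0,"x",np.percentile(s[:,0],[1,99]).round(1),"mid",np.percentile(s[:,0],[1,99]).mean().round(1))
hst=np.histogram(q[abs(q[:,0])<14][:,1],np.arange(-160,160,2));print("cross walls",[(int(e)+1,int(n)) for n,e in zip(*hst) if n>15],"tcp",((p[:2]-o)@A.T*1000).round(1),p[2])
E
python3 rackchk.py
```

```text
7489
-150 x [-27.3  29. ] mid 0.8
-120 x [-27.8  28.8] mid 0.5
-90 x [-27.8  28.7] mid 0.5
-60 x [-27.9  28.7] mid 0.4
-30 x [-27.9  28.6] mid 0.4
0 x [-27.9  28.7] mid 0.4
cross walls [(-79, 39), (-77, 115), (-75, 107), (-73, 51), (-3, 144), (-1, 156), (1, 87)] tcp [  -3.  -111.6] 0.21625802760777038
```

>>> {"method": "carry_out", "body": {
  "increments": [
    [[0,0.007,0.03,0,0,0],[0,0.007,0.08,0,0,0],[0,0.007,0.14,0,0,0],[0,0.007,0.19,0,0,0],[0,0.007,0.235,0,0,0]]
  ]
}}

```text
clock: 6.88
tcp_pos: [0.5, 0.0849, 0.0982]
orientation: [-0.003, 0.777, 0.63, -0.003]
wrist_force: [0.2, -0.3, -2.2]
finger_gap: 0.0234
grip_force: 53.8
```

>>> {"method": "carry_out", "body": {
  "increments": [
    [[0,0,0,0,0,0],[0,0,0,0,0,0]]
  ]
}}

```text
clock: 7.12
tcp_pos: [0.5007, 0.0855, 0.1005]
orientation: [-0.002, 0.776, 0.63, -0.002]
wrist_force: [0.2, 0.2, -1.1]
finger_gap: 0.0233
grip_force: 53.5
```

```bash
python3 rackchk.py|tail -1;python3 go.py .499 .0863 .088 -.2057
```

```text
cross walls [(-79, 63), (-73, 102), (-3, 211)] tcp [   1.8 -112.9] 0.10051871774301335
[0.5011 0.0857 0.101 ] t 7.175 gap 0.023699484367150993 F [-0.4  0.3 -1.9] inc [0.0003, -0.0041, 0.026, -0.0008, -0.0, -0.0001] rows>= 0.2105839500056925 0.0034000000000000002
```

>>> {"method": "carry_out", "body": {
  "increments": [
    [[0,0,0.008,0,0,0],[0,0,0.014,0,0,0],[0,0,0.02,0,0,0],[0,0,0.022,0,0,0],[0,0,0.022,0,0,0]]
  ]
}}

```text
clock: 7.8
tcp_pos: [0.5001, 0.0863, 0.0896]
orientation: [-0.002, 0.776, 0.631, -0.002]
wrist_force: [-2.0, -0.7, 2.4]
finger_gap: 0.0232
grip_force: 54.2
```

>>> {"method": "carry_out", "body": {
  "increments": [
    [[0,0,0.001,0,0,0],[0,0,0.001,0,0,0],[0,0,0.001,0,0,0],[0,0,0,0,0,0],[0,0,0,0,0,0]]
  ],
  "jaw": 0.35
}}

```text
clock: 8.43
tcp_pos: [0.5002, 0.0862, 0.0893]
orientation: [-0.002, 0.776, 0.631, -0.002]
wrist_force: [0.2, -0.2, 0.1]
finger_gap: 0.0552
grip_force: 0.0
```

>>> {"method": "carry_out", "body": {
  "increments": [
    [[0,0,-0.04,0,0,0],[0,0,-0.1,0,0,0],[0,0,-0.16,0,0,0],[0,0,-0.22,0,0,0],[0,0,-0.22,0,0,0]]
  ]
}}

```text
clock: 9.05
tcp_pos: [0.5025, 0.0861, 0.2017]
orientation: [-0.001, 0.776, 0.631, -0.0]
wrist_force: [1.3, -0.1, -0.4]
finger_gap: 0.0556
grip_force: 0.0
```

```bash
python3 go.py .5215 -.147 .2 -.1
cat > chk.py <<'E'
from h import *
c=env.read_camera("top");P=pts(c);d=-.2057;o=np.array([.522,.1964]);A=np.array([[np.cos(d),np.sin(d)],[-np.sin(d),np.cos(d)]])
L=(P[...,:2]-o)@A.T*1000
for z0,z1 in((.1,.13),):
  m=((P[...,2]>z0)&(P[...,2]<z1)&(abs(L[...,0])<40)&(abs(L[...,1])<165)&(c["z_map"]>0)).astype(np.uint8)
  k,lb,S,_=cv2.connectedComponentsWithStats(m)
  for i in range(1,k):
    if S[i,4]>50:
      q=lb==i;r=cv2.minAreaRect(L[q].astype(np.float32));print("phone",np.round(r[0],1),np.round(r[1],1),round(r[2],1),"top z",np.median(P[q][:,2]).round(4),"BGR",np.median(c["frame"][q],0))
E
python3 chk.py
```

```text
[0.5025 0.0861 0.2017] t 9.05 gap 0.05559590447380917 F [ 1.3 -0.1 -0.4] inc [-0.4486, 0.1324, 0.0028, -0.0002, -0.0001, -0.0168] rows>= 3.7419101859879 0.5711999999999999
```

>>> {"method": "carry_out", "body": {
  "increments": [
    [[-0.1,0.03,0,0,0,-0.004],[-0.2,0.06,0,0,0,-0.008],[-0.3,0.09,0,0,0,-0.012],[-0.4,0.12,0,0,0,-0.0168],[-0.448,0.132,0,0,0,-0.0168]]
  ]
}}

```text
clock: 9.72
tcp_pos: [0.5191, -0.149, 0.1971]
orientation: [-0.003, 0.742, 0.67, -0.002]
wrist_force: [-0.3, -0.1, -0.5]
finger_gap: 0.0556
grip_force: 0.0
```

>>> {"method": "carry_out", "body": {
  "increments": [
    [[0,0,0,0,0,0],[0,0,0,0,0,0]]
  ]
}}

```text
clock: 9.98
tcp_pos: [0.519, -0.1459, 0.1978]
orientation: [-0.004, 0.742, 0.671, -0.002]
wrist_force: [0.4, 0.1, 1.1]
finger_gap: 0.0558
grip_force: 0.0
```

```bash
python3 chk.py; python3 go.py .5215 -.147 .097 -.1
```

```text
phone [  -1.4 -110.6] [51.9 25.7] 89.1 top z 0.1136 BGR [ 78.5  84.  252. ]
[ 0.5191 -0.1456  0.1981] t 10.025 gap 0.055181575171003444 F [0.8 0.2 0.3] inc [-0.0026, 0.0066, 0.2022, -0.0013, -0.0002, 0.0001] rows>= 1.6185951439442785 0.0034000000000000002
```

>>> {"method": "carry_out", "body": {
  "increments": [
    [[-0.002,0.005,0.05,-0.001,0,0],[-0.002,0.005,0.1,-0.001,0,0],[-0.002,0.005,0.15,-0.001,0,0],[-0.002,0.005,0.2,-0.001,0,0],[-0.002,0.005,0.2,-0.001,0,0]]
  ]
}}

```text
clock: 10.65
tcp_pos: [0.5198, -0.1458, 0.0971]
orientation: [-0.002, 0.741, 0.672, -0.001]
wrist_force: [-0.2, 0.4, 0.5]
finger_gap: 0.0557
grip_force: 0.0
```

>>> {"method": "carry_out", "body": {
  "increments": [
    [[0,0,0,0,0,0],[0,0,0,0,0,0],[0,0,0,0,0,0],[0,0,0,0,0,0],[0,0,0,0,0,0]]
  ],
  "jaw": 1
}}

```text
clock: 11.28
tcp_pos: [0.5224, -0.148, 0.1003]
orientation: [0.001, 0.742, 0.671, 0.001]
wrist_force: [-0.1, 2.1, 6.3]
finger_gap: 0.0238
grip_force: 49.8
```

>>> {"method": "carry_out", "body": {
  "increments": [
    [[0,0,-0.06,0,0,0],[0,0,-0.13,0,0,0],[0,0,-0.2,0,0,0],[0,0,-0.26,0,0,0],[0,0,-0.26,0,0,0]]
  ]
}}

```text
clock: 11.9
tcp_pos: [0.5228, -0.1486, 0.2314]
orientation: [0.002, 0.742, 0.671, 0.001]
wrist_force: [-0.2, -0.7, -2.5]
finger_gap: 0.0236
grip_force: 49.5
```

```bash
python3 go.py .514 .159 .23 -.2057
```

```text
[ 0.5228 -0.1486  0.2314] t 11.9 gap 0.023625404565978406 F [-0.2 -0.7 -2.5] inc [0.6103, -0.0791, 0.0016, 0.0008, 0.0002, 0.0168] rows>= 4.9232539483557005 0.5711999999999999
```

>>> {"method": "carry_out", "body": {
  "increments": [
    [[0.115,-0.015,0,0,0,0.003],[0.23,-0.03,0,0,0,0.006],[0.35,-0.045,0,0,0,0.01],[0.47,-0.06,0,0,0,0.013],[0.59,-0.076,0,0,0,0.0168]]
  ]
}}

```text
clock: 12.52
tcp_pos: [0.5122, 0.1511, 0.2274]
orientation: [-0.001, 0.776, 0.63, -0.001]
wrist_force: [0.6, -0.0, -1.3]
finger_gap: 0.0237
grip_force: 49.3
```

>>> {"method": "carry_out", "body": {
  "increments": [
    [[0.02,-0.003,0,0,0,0],[0.02,-0.003,0,0,0,0],[0.02,-0.003,0,0,0,0]]
  ]
}}

```text
clock: 12.9
tcp_pos: [0.5136, 0.1582, 0.2283]
orientation: [-0.0, 0.776, 0.63, -0.0]
wrist_force: [-0.3, -0.7, -1.2]
finger_gap: 0.0236
grip_force: 49.3
```

```bash
python3 rackchk.py|tail -1; python3 go.py .514 .159 .102 -.2057
```

```text
cross walls [(-3, 76), (-1, 111), (1, 86), (71, 58), (73, 143), (75, 133)] tcp [ -0.4 -39.1] 0.22834455686515234
[0.5137 0.158  0.2286] t 12.95 gap 0.02374601723774118 F [ 0.8 -0.1 -0.4] inc [0.002, 0.0003, 0.2532, -0.0001, 0.0, -0.0003] rows>= 2.0256646119237014 0.010199999999999999
```

>>> {"method": "carry_out", "body": {
  "increments": [
    [[0.002,0,0.05,0,0,0],[0.002,0,0.11,0,0,0],[0.002,0,0.17,0,0,0],[0.002,0,0.22,0,0,0],[0.002,0,0.252,0,0,0]]
  ]
}}

```text
clock: 13.58
tcp_pos: [0.5136, 0.1591, 0.1018]
orientation: [-0.0, 0.777, 0.63, -0.0]
wrist_force: [-0.4, 0.4, -1.7]
finger_gap: 0.0234
grip_force: 49.4
```

>>> {"method": "carry_out", "body": {
  "increments": [
    [[0,0,0.005,0,0,0],[0,0,0.01,0,0,0],[0,0,0.014,0,0,0],[0,0,0.018,0,0,0],[0,0,0.018,0,0,0]]
  ]
}}

```text
clock: 14.2
tcp_pos: [0.514, 0.1607, 0.0942]
orientation: [-0.0, 0.776, 0.631, 0.0]
wrist_force: [-0.6, 0.2, -2.2]
finger_gap: 0.0235
grip_force: 49.3
```

>>> {"method": "carry_out", "body": {
  "increments": [
    [[0,-0.001,0.004,0,0,0],[0,-0.001,0.007,0,0,0],[0,-0.001,0.01,0,0,0],[0,-0.001,0.01,0,0,0]]
  ]
}}

```text
clock: 14.7
tcp_pos: [0.5134, 0.1608, 0.0904]
orientation: [0.0, 0.776, 0.631, 0.0]
wrist_force: [-3.5, -0.5, 8.6]
finger_gap: 0.0237
grip_force: 50.7
```

Contact. Now I'll release and go up.

>>> {"method": "carry_out", "body": {
  "increments": [
    [[0,0,0,0,0,0],[0,0,0,0,0,0],[0,0,0,0,0,0],[0,0,0,0,0,0],[0,0,0,0,0,0]]
  ],
  "jaw": 0.35
}}

```text
clock: 15.32
tcp_pos: [0.5134, 0.1607, 0.0889]
orientation: [-0.0, 0.776, 0.631, 0.0]
wrist_force: [-0.3, -0.2, -0.1]
finger_gap: 0.0552
grip_force: 0.0
```

>>> {"method": "carry_out", "body": {
  "increments": [
    [[0,0,-0.04,0,0,0],[0,0,-0.1,0,0,0],[0,0,-0.16,0,0,0],[0,0,-0.22,0,0,0],[0,0,-0.22,0,0,0]]
  ]
}}

```text
clock: 15.95
tcp_pos: [0.5151, 0.1609, 0.2016]
orientation: [0.001, 0.776, 0.631, 0.002]
wrist_force: [0.3, 0.8, -0.4]
finger_gap: 0.0555
grip_force: 0.0
```

```bash
python3 go.py .5165 -.2246 .2 -.1
```

```text
[0.5151 0.1609 0.2016] t 15.95 gap 0.05545963980700808 F [ 0.3  0.8 -0.4] inc [-0.7542, 0.1602, 0.0022, 0.0008, -0.0003, -0.0168] rows>= 6.1682361563091925 0.5711999999999999
```

>>> {"method": "carry_out", "body": {
  "increments": [
    [[-0.12,0.025,0,0,0,0],[-0.24,0.05,0,0,0,0],[-0.36,0.075,0,0,0,0],[-0.48,0.1,0,0,0,0],[-0.6,0.125,0,0,0,0]]
  ]
}}

```text
clock: 16.58
tcp_pos: [0.5126, -0.1475, 0.1977]
orientation: [-0.001, 0.776, 0.631, -0.0]
wrist_force: [0.5, 0.4, -0.3]
finger_gap: 0.0553
grip_force: 0.0
```

>>> {"method": "carry_out", "body": {
  "increments": [
    [[-0.1,0.02,0,0,0,-0.008],[-0.154,0.035,0.002,0.001,0,-0.0168],[-0.154,0.035,0.002,0.001,0,-0.0168],[-0.154,0.035,0.002,0.001,0,-0.0168],[-0.154,0.035,0.002,0.001,0,-0.0168]]
  ]
}}

```text
clock: 17.2
tcp_pos: [0.5146, -0.2234, 0.1976]
orientation: [-0.003, 0.741, 0.671, -0.002]
wrist_force: [0.3, -0.5, -0.7]
finger_gap: 0.0555
grip_force: 0.0
```

```bash
python3 chk.py; python3 go.py .5165 -.2246 .097 -.1
```

```text
phone [ -2.6 -36. ] [25.9 52.3] 0.5 top z 0.1135 BGR [124.5 254.5 255. ]
phone [  -1.3 -110.6] [51.9 25.7] 89.2 top z 0.1136 BGR [ 82.  85. 253.]
[ 0.5147 -0.2234  0.1978] t 17.25 gap 0.05530775689778696 F [-0.7  1.1 -0.5] inc [-0.0022, 0.0052, 0.2015, -0.001, -0.0002, 0.0002] rows>= 1.6126327294210545 0.0068000000000000005
```

>>> {"method": "carry_out", "body": {
  "increments": [
    [[-0.002,0.003,0.05,-0.001,0,0],[-0.002,0.004,0.1,-0.001,0,0],[-0.002,0.004,0.15,-0.001,0,0],[-0.002,0.004,0.2,-0.001,0,0],[-0.002,0.004,0.2,-0.001,0,0]]
  ]
}}

```text
clock: 17.88
tcp_pos: [0.5147, -0.224, 0.0962]
orientation: [-0.002, 0.741, 0.671, -0.0]
wrist_force: [-0.2, 0.6, 0.3]
finger_gap: 0.0552
grip_force: 0.0
```

>>> {"method": "carry_out", "body": {
  "increments": [
    [[0,0,0,0,0,0],[0,0,0,0,0,0],[0,0,0,0,0,0],[0,0,0,0,0,0],[0,0,0,0,0,0]]
  ],
  "jaw": 1
}}

```text
clock: 18.5
tcp_pos: [0.5171, -0.2262, 0.0994]
orientation: [0.001, 0.742, 0.671, 0.001]
wrist_force: [1.2, 0.4, 4.7]
finger_gap: 0.0231
grip_force: 49.7
```

>>> {"method": "carry_out", "body": {
  "increments": [
    [[0,0,-0.06,0,0,0],[0,0,-0.13,0,0,0],[0,0,-0.2,0,0,0],[0,0,-0.26,0,0,0],[0,0,-0.26,0,0,0]]
  ]
}}

```text
clock: 19.12
tcp_pos: [0.5171, -0.2268, 0.2303]
orientation: [0.002, 0.742, 0.671, 0.001]
wrist_force: [-0.3, 0.3, -1.2]
finger_gap: 0.0234
grip_force: 49.4
```

```bash
python3 go.py .5305 .2325 .23 -.2057
```

```text
[ 0.5171 -0.2268  0.2303] t 19.125 gap 0.023397800211387293 F [-0.3  0.3 -1.2] inc [0.9166, -0.0653, -0.0011, 0.0007, 0.0002, 0.0168] rows>= 7.351390007338748 0.5711999999999999
```

>>> {"method": "carry_out", "body": {
  "increments": [
    [[0.115,-0.008,0,0,0,0],[0.23,-0.016,0,0,0,0],[0.35,-0.025,0,0,0,0],[0.47,-0.034,0,0,0,0],[0.59,-0.042,0,0,0,0]]
  ]
}}

```text
clock: 19.75
tcp_pos: [0.5236, 0.0715, 0.2264]
orientation: [-0.001, 0.742, 0.671, -0.001]
wrist_force: [1.4, -0.8, -0.8]
finger_gap: 0.0237
grip_force: 49.3
```

>>> {"method": "carry_out", "body": {
  "increments": [
    [[0.11,-0.008,0,0,0,0.006],[0.22,-0.016,0,0,0,0.012],[0.326,-0.023,0,0,0,0.0168],[0.326,-0.023,0,0,0,0.0168],[0.326,-0.023,0,0,0,0.0168]]
  ]
}}

```text
clock: 20.38
tcp_pos: [0.5286, 0.2327, 0.2267]
orientation: [-0.001, 0.776, 0.631, -0.001]
wrist_force: [-1.0, -0.6, -1.5]
finger_gap: 0.0229
grip_force: 49.3
```

```bash
python3 rackchk.py|tail -1; python3 go.py .5305 .2325 .101 -.2057
```

```text
cross walls [(71, 38), (73, 113), (75, 102), (77, 50), (147, 141), (149, 123), (151, 83)] tcp [-0.9 36.9] 0.2266532689168572
[0.5289 0.2321 0.227 ] t 20.425 gap 0.02360054508458292 F [-0.3  0.4 -0.3] inc [0.0015, 0.0035, 0.2521, -0.0003, 0.0001, -0.0001] rows>= 2.017030054312528 0.0034000000000000002
```

>>> {"method": "carry_out", "body": {
  "increments": [
    [[0,0.003,0.05,0,0,0],[0,0.003,0.11,0,0,0],[0,0.003,0.17,0,0,0],[0,0.003,0.22,0,0,0],[0,0.003,0.252,0,0,0]]
  ]
}}

```text
clock: 21.05
tcp_pos: [0.5303, 0.231, 0.1007]
orientation: [-0.001, 0.777, 0.63, -0.001]
wrist_force: [0.8, 0.4, -0.3]
finger_gap: 0.0234
grip_force: 49.2
```

>>> {"method": "carry_out", "body": {
  "increments": [
    [[0,0,0.005,0,0,0],[0,0,0.01,0,0,0],[0,0,0.014,0,0,0],[0,0,0.016,0,0,0],[0,0,0.016,0,0,0]]
  ]
}}

```text
clock: 21.68
tcp_pos: [0.531, 0.233, 0.0945]
orientation: [-0.0, 0.776, 0.631, 0.0]
wrist_force: [-0.3, 0.1, -0.4]
finger_gap: 0.0235
grip_force: 49.2
```

>>> {"method": "carry_out", "body": {
  "increments": [
    [[0,0,0.004,0,0,0],[0,0,0.007,0,0,0],[0,0,0.01,0,0,0],[0,0,0.01,0,0,0]]
  ]
}}

```text
clock: 22.18
tcp_pos: [0.5309, 0.2329, 0.0894]
orientation: [-0.0, 0.776, 0.631, 0.0]
wrist_force: [-0.5, -0.3, 0.3]
finger_gap: 0.0232
grip_force: 49.5
```

Just touching; 1 mm more.

>>> {"method": "carry_out", "body": {
  "increments": [
    [[0,0,0.002,0,0,0],[0,0,0.003,0,0,0],[0,0,0.003,0,0,0]]
  ]
}}

```text
clock: 22.55
tcp_pos: [0.531, 0.2329, 0.0894]
orientation: [-0.0, 0.776, 0.631, 0.001]
wrist_force: [-3.7, -1.3, 11.4]
finger_gap: 0.0231
grip_force: 50.9
```

>>> {"method": "carry_out", "body": {
  "increments": [
    [[0,0,-0.001,0,0,0],[0,0,-0.001,0,0,0],[0,0,-0.001,0,0,0],[0,0,-0.001,0,0,0],[0,0,-0.001,0,0,0]]
  ],
  "jaw": 0.35
}}

```text
clock: 23.18
tcp_pos: [0.5309, 0.2328, 0.088]
orientation: [-0.0, 0.776, 0.631, 0.0]
wrist_force: [-0.0, -0.3, -0.2]
finger_gap: 0.0552
grip_force: 0.0
```

>>> {"method": "carry_out", "body": {
  "increments": [
    [[0,0,-0.04,0,0,0],[0,0,-0.1,0,0,0],[0,0,-0.16,0,0,0],[0,0,-0.22,0,0,0],[0,0,-0.22,0,0,0]]
  ]
}}

```text
clock: 23.8
tcp_pos: [0.5325, 0.2332, 0.2009]
orientation: [0.001, 0.776, 0.631, 0.003]
wrist_force: [0.3, 0.5, 0.1]
finger_gap: 0.0556
grip_force: 0.0
```

```bash
python3 go.py .508 -.297 .2 -.1
```

```text
[0.5325 0.2332 0.2009] t 23.8 gap 0.05555029211856272 F [0.3 0.5 0.1] inc [-1.0481, 0.1685, -0.0008, 0.0008, -0.0005, -0.0168] rows>= 8.49246819246325 0.5711999999999999
```

>>> {"method": "carry_out", "body": {
  "increments": [
    [[-0.12,0.02,0,0,0,0],[-0.24,0.04,0,0,0,0],[-0.36,0.06,0,0,0,0],[-0.48,0.08,0,0,0,0],[-0.6,0.097,0,0,0,0]]
  ]
}}

```text
clock: 24.42
tcp_pos: [0.5163, -0.0725, 0.1968]
orientation: [-0.001, 0.776, 0.631, 0.0]
wrist_force: [1.1, -0.5, 0.2]
finger_gap: 0.0555
grip_force: 0.0
```

>>> {"method": "carry_out", "body": {
  "increments": [
    [[-0.12,0.02,0,0,0,-0.004],[-0.24,0.04,0,0,0,-0.008],[-0.36,0.06,0,0,0,-0.012],[-0.448,0.0715,0,0.001,0,-0.0168],[-0.448,0.0715,0,0.001,0,-0.0168]]
  ]
}}

```text
clock: 25.05
tcp_pos: [0.5055, -0.3004, 0.196]
orientation: [-0.003, 0.743, 0.669, -0.002]
wrist_force: [0.1, 1.3, 0.4]
finger_gap: 0.0559
grip_force: 0.0
```

>>> {"method": "carry_out", "body": {
  "increments": [
    [[0,0,0,0,0,0],[0,0,0,0,0,0]]
  ]
}}

```text
clock: 25.3
tcp_pos: [0.5063, -0.2959, 0.1974]
orientation: [-0.003, 0.741, 0.671, -0.002]
wrist_force: [-0.5, -0.6, -0.1]
finger_gap: 0.0554
grip_force: 0.0
```

```bash
python3 chk.py; python3 go.py .508 -.297 .097 -.1
```

```text
phone [ 0.6 37.9] [26.  52.6] 0.5 top z 0.1134 BGR [255. 255. 255.]
phone [ -2.7 -35.9] [52.7 25.9] 89.9 top z 0.1133 BGR [130. 255. 255.]
phone [  -1.2 -110.5] [52.2 25.3] 88.9 top z 0.1135 BGR [ 85.  90. 254.]
[ 0.5065 -0.2959  0.1977] t 25.35 gap 0.0556340556734444 F [-0.6  0.2  0.1] inc [-0.0022, 0.0046, 0.2014, -0.001, -0.0002, 0.0003] rows>= 1.6117163025793342 0.010199999999999999
```

>>> {"method": "carry_out", "body": {
  "increments": [
    [[-0.002,0.003,0.05,-0.001,0,0],[-0.002,0.004,0.1,-0.001,0,0],[-0.002,0.004,0.15,-0.001,0,0],[-0.002,0.004,0.2,-0.001,0,0],[-0.002,0.004,0.2,-0.001,0,0]]
  ]
}}

```text
clock: 25.98
tcp_pos: [0.5065, -0.2962, 0.0961]
orientation: [-0.002, 0.741, 0.671, 0.0]
wrist_force: [-0.7, 0.4, 0.1]
finger_gap: 0.0557
grip_force: 0.0
```

>>> {"method": "carry_out", "body": {
  "increments": [
    [[0,0,0,0,0,0],[0,0,0,0,0,0],[0,0,0,0,0,0],[0,0,0,0,0,0],[0,0,0,0,0,0]]
  ],
  "jaw": 1
}}

```text
clock: 26.6
tcp_pos: [0.5085, -0.2988, 0.0994]
orientation: [0.001, 0.742, 0.671, 0.001]
wrist_force: [0.8, 1.5, 7.0]
finger_gap: 0.0234
grip_force: 49.6
```

>>> {"method": "carry_out", "body": {
  "increments": [
    [[0,0,-0.06,0,0,0],[0,0,-0.13,0,0,0],[0,0,-0.2,0,0,0],[0,0,-0.26,0,0,0],[0,0,-0.26,0,0,0]]
  ]
}}

```text
clock: 27.22
tcp_pos: [0.5088, -0.2996, 0.2304]
orientation: [0.002, 0.742, 0.671, 0.001]
wrist_force: [-1.1, -0.6, -2.0]
finger_gap: 0.0235
grip_force: 49.5
```

```bash
python3 go.py .546 .306 .23 -.2057
```

```text
[ 0.5088 -0.2996  0.2304] t 27.225 gap 0.023472891685575283 F [-1.1 -0.6 -2. ] inc [1.2125, -0.0472, -0.0015, 0.0007, 0.0002, 0.0168] rows>= 9.707354210082167 0.5711999999999999
```

>>> {"method": "carry_out", "body": {
  "increments": [
    [[0.12,-0.005,0,0,0,0],[0.24,-0.009,0,0,0,0],[0.36,-0.014,0,0,0,0],[0.48,-0.019,0,0,0,0],[0.6,-0.023,0,0,0,0]]
  ]
}}

```text
clock: 27.85
tcp_pos: [0.5253, 0.003, 0.2265]
orientation: [-0.001, 0.742, 0.671, -0.0]
wrist_force: [1.7, -0.1, -1.3]
finger_gap: 0.0237
grip_force: 49.2
```

>>> {"method": "carry_out", "body": {
  "increments": [
    [[0.12,-0.005,0,0,0,0.003],[0.24,-0.009,0,0,0,0.006],[0.36,-0.014,0,0,0,0.01],[0.48,-0.019,0,0,0,0.013],[0.612,-0.024,0,0,0,0.0168]]
  ]
}}

```text
clock: 28.48
tcp_pos: [0.5439, 0.3048, 0.2266]
orientation: [-0.001, 0.776, 0.63, -0.001]
wrist_force: [1.0, -0.6, -1.2]
finger_gap: 0.0235
grip_force: 49.2
```

>>> {"method": "carry_out", "body": {
  "increments": [
    [[0,0,0,0,0,0],[0,0,0,0,0,0],[0,0,0,0,0,0]]
  ]
}}

```text
clock: 28.85
tcp_pos: [0.5444, 0.3018, 0.2278]
orientation: [-0.0, 0.776, 0.63, -0.0]
wrist_force: [0.2, -0.1, -1.8]
finger_gap: 0.0236
grip_force: 49.4
```

```bash
python3 rackchk.py|tail -1; python3 go.py .546 .306 .101 -.2057
```

```text
cross walls [(147, 78), (149, 114), (151, 105)] tcp [  0.4 107.7] 0.22783303319803955
[0.5446 0.3017 0.2282] t 28.9 gap 0.023402758860829775 F [ 0.3 -0.6 -1.5] inc [0.0089, 0.001, 0.2544, -0.0001, -0.0001, -0.0003] rows>= 2.0364607730079163 0.010199999999999999
```

>>> {"method": "carry_out", "body": {
  "increments": [
    [[0.009,0.001,0.04,0,0,0],[0.009,0.001,0.1,0,0,0],[0.009,0.001,0.16,0,0,0],[0.009,0.001,0.22,0,0,0],[0.009,0.001,0.254,0,0,0]]
  ]
}}

```text
clock: 29.52
tcp_pos: [0.5456, 0.306, 0.1001]
orientation: [-0.001, 0.777, 0.63, -0.001]
wrist_force: [-1.1, 0.3, -2.1]
finger_gap: 0.0233
grip_force: 49.3
```

>>> {"method": "carry_out", "body": {
  "increments": [
    [[0,0,0.005,0,0,0],[0,0,0.01,0,0,0],[0,0,0.014,0,0,0],[0,0,0.016,0,0,0],[0,0,0.016,0,0,0]]
  ]
}}

```text
clock: 30.15
tcp_pos: [0.5462, 0.3078, 0.0938]
orientation: [-0.0, 0.776, 0.631, 0.001]
wrist_force: [0.6, -0.1, -2.5]
finger_gap: 0.0233
grip_force: 49.3
```

>>> {"method": "carry_out", "body": {
  "increments": [
    [[0,0,0.004,0,0,0],[0,0,0.007,0,0,0],[0,0,0.01,0,0,0],[0,0,0.01,0,0,0]]
  ]
}}

```text
clock: 30.65
tcp_pos: [0.546, 0.3078, 0.0894]
orientation: [-0.0, 0.776, 0.631, 0.001]
wrist_force: [-2.5, -1.0, 4.5]
finger_gap: 0.0235
grip_force: 50.2
```

>>> {"method": "carry_out", "body": {
  "increments": [
    [[0,0,0,0,0,0],[0,0,0,0,0,0],[0,0,0,0,0,0],[0,0,0,0,0,0],[0,0,0,0,0,0]]
  ],
  "jaw": 0.35
}}

```text
clock: 31.28
tcp_pos: [0.546, 0.3076, 0.0884]
orientation: [-0.0, 0.776, 0.631, 0.0]
wrist_force: [0.5, 0.8, 0.5]
finger_gap: 0.0553
grip_force: 0.0
```

>>> {"method": "carry_out", "body": {
  "increments": [
    [[0,0,-0.04,0,0,0],[0,0,-0.1,0,0,0],[0,0,-0.16,0,0,0],[0,0,-0.22,0,0,0],[0,0,-0.26,0,0,0]]
  ]
}}

```text
clock: 31.9
tcp_pos: [0.5464, 0.3077, 0.2202]
orientation: [-0.0, 0.776, 0.631, 0.001]
wrist_force: [-0.3, 0.6, -0.7]
finger_gap: 0.0553
grip_force: 0.0
```

>>> {"method": "carry_out", "body": {
  "increments": [
    [[-0.12,0.02,0,0,0,0],[-0.24,0.04,0,0,0,0],[-0.36,0.06,0,0,0,0],[-0.48,0.08,0,0,0,0],[-0.6,0.097,0,0,0,0]]
  ]
}}

```text
clock: 32.52
tcp_pos: [0.532, 0.0021, 0.2183]
orientation: [-0.0, 0.776, 0.631, 0.001]
wrist_force: [0.5, -0.0, -0.8]
finger_gap: 0.0555
grip_force: 0.0
```

>>> {"method": "carry_out", "body": {
  "increments": [
    [[-0.12,0.02,0,0,0,0],[-0.24,0.03,0,0,0,0],[-0.3,0.04,0,0,0,0],[-0.3,0.04,0,0,0,0],[-0.3,0.04,0,0,0,0]]
  ]
}}

```text
clock: 33.15
tcp_pos: [0.521, -0.1465, 0.2179]
orientation: [-0.001, 0.776, 0.631, 0.0]
wrist_force: [-0.4, 0.2, 0.2]
finger_gap: 0.0552
grip_force: 0.0
```

```bash
python3 chk.py; python3 - <<'E'
from h import *
f=env.read_camera("scene")["frame"];cv2.imwrite("pics/end.png",f)
E
```

```text
phone [ -0.3 115. ] [52.6 25.4] 87.9 top z 0.1134 BGR [108. 197.  88.]
phone [ 0.3 38.2] [53.  25.6] 88.3 top z 0.1133 BGR [254. 255. 255.]
phone [ -2.9 -35.8] [52.7 25.8] 88.9 top z 0.1135 BGR [122. 254. 255.]
phone [  -1.  -110.5] [25.6 52.2] 0.5 top z 0.1136 BGR [ 78.  83. 252.]
```

View pics/end.png

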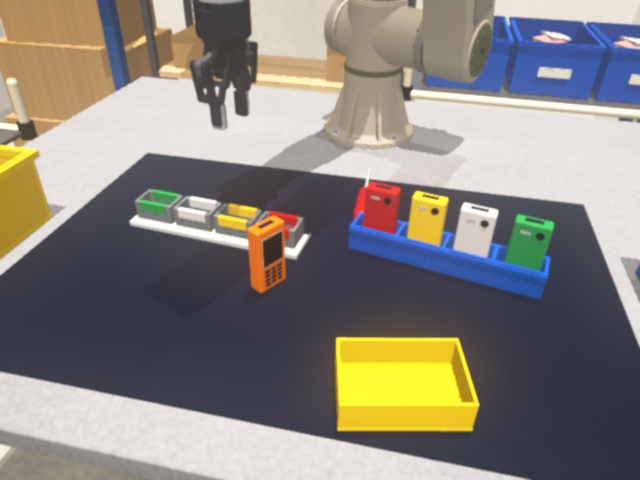

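The final view shows all four phones upright in the blue rack: red (382,210), yellow (428,215), white (475,230) and green (528,240). The cradles are empty and the orange look-alike has not been moved. From the robot's left the order is green, white, yellow, red, which is the reverse of the intake order.

```bash
python3 -c "
from workcell import env
print(env.hand_in())"
```

```text
the job is handed in; nothing more can be done
None
```

All four phones stand upright and released in the charging rack in reverse order (green, white, yellow, red from the robot's left), each within 3 mm of its pocket's centre by the top camera; the job is handed in, but no verdict was returned.

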